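Reset the pump controller and take its key out

ROBOT

A 6-joint arm with a two-finger parallel gripper is mounted at the origin on the work surface. World frame = base frame: x ahead of the robot, y to its left, z up, the work surface at z = 0. Lengths are in m, angles in degrees, forces in N, time in s.
With the tool pointing down it reaches from about 0.35 to 0.875 m from the base axis. Payload 4.2 kg.
Tool frame: the origin (TCP) lies on the centre line of the jaws, within the pads' length; the fingertips stand 25 mm ahead of it and the grasp point (between the pads) lies 6 mm ahead of it; z points along the fingers, y is the line along which they close (so a half turn about z gives the same grasp; the last joint's range is limited). The gripper opens to 87 mm and grips with 3 to 60 N. Pads are 19 mm wide; open, the fingers measure 117 mm over their backs; the gripper's body (75 mm by 190 mm) begins 51 mm behind the grasp point.
Start: joints at [87.124, 22.042, 0.453, 0, -68.411, -14.817], TCP at [0.19, 0.595, 0.248] pointing down, gripper open.
Joint ranges: [-179.83, 179.83], [-69.29, 118.12], [-61.27, 80.66], [-181.25, 117.63], [-171.15, -9.14], [-177.46, 177.46]. Speed limits (degrees/s): [159.86, 159.86, 180, 180, 180, 180].

INTERFACE

Orientations are given as a 3x3 rotation matrix whose columns are the frame's x, y, z axes.
In Python, from station import r gives the robot as it stands.
- The arm moves only by the tool move_arm, never from a script. Its argument "series" is a list of rows, each an object with "grip": the opening, from 0 (shut) to 1 (fully open); "xyz": the shift along the tool's x, y, z in mm, a list of three; "angular": the turn, a rotation vector about the tool's x, y, z in rad, a list of three. A call has 1 to 10 rows; each row is the pose to reach, as a shift and turn from the pose commanded when the call began, along the tool's axes at that moment; what a row does not reach only later rows make up. A row lasts 1/10 s, in which the tool goes at most 50 mm and 8.59 degrees, less where a joint would pass 70% of its speed; a pose out of reach is approached as far as the arm can. A call with a gripper value outside its range is refused whole. The fingers move at their own pace and stop on an object; the grip force is fixed at half the most. Time passes only in rows, so rows that repeat a pose let the fingers close. It gives the time, the measured TCP pose, the force, the opening and the grip force at its end, in the units of the state.
- r.sense(): the state, without advancing time (a new reading comes with each control period).
- r.capture(name): name is "scene" or "top" or "wrist"; returns a dict with "img" (480x640x3 uint8, red, green, blue), "camera_matrix" (3x3 intrinsics, pixels), "rvec" (rotation vector, rad) and "tvec" (3), from world to camera coordinates, as OpenCV has them; the wrist camera has in their place "hand_eye" (4x4, takes a point from camera to tool coordinates, whose origin is the TCP and whose axes are the flange's). Camera axes: x right, y down, z forward; pixel columns grow to the right and rows downward; lengths in m; the calibration is good to about 2 mm. A picture is of the moment at which its call begins: read the wrist's pose just before it. There is no depth.
- r.finish_job(): hands the job in; it is judged then, once.
The state is a dict: "time_s": time; "joints": joint angles; "joint_velocities": joint speeds; "effort": joint torques, N m; "tcp_pos": TCP position; "ee_rot": TCP orientation; "wrist_force": force on the tool from outside, world axes, zero at the start; "moment": the same for the moment, N m; "gripper_width": opening from 0.0 (shut) to 1.0 (fully open); "gripper_force": force on a finger pad.
Only numpy, scipy, OpenCV 4.12 (cv2) and the standard library are available. Lean on these libraries where they do the work, as an engineer would, in place of code of your own. Each camera call takes 0.05 s, during which the arm holds its last target. There are 200 camera calls.

TASK

The key stands in the lock on top of the pool pump controller. Turn it gently clockwise (seen from above) as far as its stop to reset the controller, then back anticlockwise until you feel the one position where the key will come out, pull it out and leave it in the open steel tray. Do not force the key in the lock, do not drop it from a height, and leave the other goods on the bench alone.

Things in the scene. Friction and masses are not known exactly. Their poses are not given: they have to be found in the camera images.
- controller: grey pump controller case, fixed, 200 x 160 mm, 80 mm high. Origin on the bench under the axis of its lock; the case reaches from -60 to +140 mm along its x and -80 to +80 mm along its y. A round steel lock collar, 56 mm diameter, stands on it around the vertical lock axis (the controller's z axis), its top 112 mm above the bench; nothing else stands on the case.
- lock_top (a point): centre of the lock's top face, on the lock axis, 112 mm above the bench. A ward hidden in the lock lets the key out at one angle only, which differs from lock to lock: somewhere between -1.2 and -0.35 on joint plug (free within roughly 0.1 rad either side), to be found by feel. Anywhere else the key lifts about 3 mm and is then blocked solid.
- plug (a joint): angle of the brass lock plug, which turns with the key; 0 at the start, positive clockwise seen from above. Even friction of 0.06 N m, no detents, no spring. Hard stops at +0.50 (the reset stop) and -1.50. The key has about 0.05 rad of play either way in the plug, and 0.6 mm sideways. More than 35 N in all between key and lock damages them.
- key_bow (a point): centre of the key's black bow (its grip), grasped from above: a plate 36 mm wide (key's x), 10 mm thick (key's y), 32 mm high (key's z); the key weighs about 60 g. At the start the key stands upright in the lock, its x along the controller's x, this point on the lock axis, 138 mm above the bench, 26 mm above the lock's top face.
- key_foot (a point): rounded foot of the key (let go on it, the key easily topples), 55 mm below the bow's centre along the key's z. The blade is flat steel, 10 mm wide and 4 mm thick; its lowest 10 mm has teeth reaching 17 mm out to the key's +x and 10 mm to its -x. At the start the foot is 29 mm below the lock's top face, so 30 mm of lift clears it.
- tray: open steel tray lying loose, 170 mm (its x) x 200 mm (its y), walls 18 mm high and 4 mm thick, floor 4 mm thick, mass 0.5 kg; the origin lies at the centre of its underside
- bottle: bystander: blue bottle, 60 mm diameter, 170 mm high, origin at the centre of its underside
- union: bystander: white plastic pipe union, 68 mm diameter, 75 mm high, standing, origin at the centre of its underside
- carton: bystander: cardboard carton 70 x 100 mm, 50 mm high, origin at the centre of its underside
- gauge: bystander: round pressure gauge lying on its back, 60 mm diameter, 22 mm high, with a 22 mm brass stub, origin at the centre of its underside
- coupling: bystander: white pipe coupling, 60 mm diameter, 45 mm high, standing, origin at the centre of its underside
- screwdriver: bystander: screwdriver lying on the bench along its own x
- jar: bystander: white jar with blue lid, 84 mm diameter, 120 mm high, origin at the centre of its underside

How it is judged (in metres and radians):
On the way, in this order (a step that is already met when the one before it is completed fails the run):
1. the key has turned the plug clockwise to within 0.07 rad of the reset stop (joint above 0.43) (value of joint plug above 0.43 rad), for 0.1 s.
2. the key is lifted out of the lock (bow more than 58 mm above the lock's top face) (z of key_bow in the frame of lock_top above 0.058 m), for 0.1 s.
At the end, for the whole second after the job is handed in: the key rests in the tray: bow centre within the tray's outline and less than 75 mm above its underside, key touching the tray and at rest (lying or standing), tray level (x of key_bow in the frame of tray between -0.085 and 0.085 m and y of key_bow in the frame of tray between -0.1 and 0.1 m and z of key_bow in the frame of tray below 0.075 m and angle between tray's own z axis and vertical below 0.1 rad and contact force between key and tray above 0.1 N and linear speed of key below 0.02 m/s).
It fails at once if the key is forced in the lock: more than 35 N in all between the key and the lock (contact force between key and controller above 35 N).
It fails at once if the key is dropped: away from the lock, not held, with its bow more than 100 mm above the bench (horizontal distance between key_bow and lock_top above 0.06 m and height (world z) of key_bow above 0.1 m and contact force between key and the fingers below 0.02 N).
It fails at once if a bystander is moved by more than 25 mm (distance of any of jar, bottle, union, carton, gauge, coupling, screwdriver from where it was at the start of the episode above 0.025 m).
It also fails if it takes over 72 s, if anything falls off the work surface, if the arm or the gripper's body presses on something with over 40 N, if the wrist force passes 120 N, or if a joint passes its speed limit or range.

## Working session

There is one attempt and no reset: what is moved stays moved. The work goes in short steps, Python scripts to look and compute and a tool call to move; the robot and the scene stay as the last step left them, time stands still between calls to the robot, and variables do not carry over. Pictures are saved under pics/ and viewed, at most 10 in all, crops included, and the job is handed in when it is done.

Besides the shell and the picture viewer there is one more tool, called by a JSON object that holds its "op" and its "data". move_arm: Moves the arm, as the interface text tells. Its arguments: {"type":"object","properties":{"series":{"type":"array"}},"required":["series"]}

```bash
ls; mkdir -p pics; python3 - <<'E'
from station import r
import cv2,numpy as np
s=r.sense();print(s)
ims=[]
for n in("scene","top"):
    c=r.capture(n);cv2.imwrite(f"pics/{n}0.png",c["img"][:,:,::-1]);print(n,c["camera_matrix"],c["rvec"],c["tvec"])
c=r.capture("wrist");cv2.imwrite("pics/wrist0.png",c["img"][:,:,::-1]);print(c["camera_matrix"],c["hand_eye"])
E
```

```text
pics
{'time_s': 0.0, 'joints': array([ 8.71243957e+01,  2.20925616e+01,  3.79879257e-01, -2.72054241e-02,
       -6.84122879e+01, -1.48161454e+01]), 'joint_velocities': array([ 0.06792807,  0.02949317, -0.02400339, -0.01616089, -0.03765403,
       -0.05086462]), 'effort': array([ 1.44440901e-04, -3.90661812e+01,  1.87415260e+01,  4.21984613e+00,
        1.11529586e-02, -1.90670876e-04]), 'tcp_pos': array([0.18976052, 0.59492203, 0.24644589]), 'ee_rot': array([[ 9.52652035e-01, -3.04062160e-01, -5.50382739e-04],
       [-3.04062630e-01, -9.52649604e-01, -2.15620509e-03],
       [ 1.31298480e-04,  2.22146399e-03, -9.99997524e-01]]), 'wrist_force': array([-0.21322751,  0.08976506, -0.77888616]), 'moment': array([0.0362904 , 0.00204693, 0.0498562 ]), 'gripper_force': 0.0, 'gripper_width': 1.0018227418793386}
scene [[518.1108188    0.         316.29601936]
 [  0.         518.1108188  245.92408607]
 [  0.           0.           1.        ]] [ 0.88807837  2.45851632 -1.17863192] [ 0.41782982 -0.17583377  1.61831707]
top [[538.40162498   0.         320.31685737]
 [  0.         538.40162498 239.70862747]
 [  0.           0.           1.        ]] [ 2.1117018  -2.14964682  0.17983789] [0.0397947  0.57044721 1.33108515]
[[342.09976003   0.         317.73175893]
 [  0.         342.09976003 243.34819655]
 [  0.           0.           1.        ]] [[ 8.91725870e-05 -9.66168713e-01 -2.57910858e-01  7.02656747e-02]
 [ 9.99999806e-01 -7.26749050e-05  6.17999531e-04  6.21100564e-04]
 [-6.15835459e-04 -2.57910863e-01  9.66168519e-01 -1.36860315e-01]
 [ 0.00000000e+00  0.00000000e+00  0.00000000e+00  1.00000000e+00]]
```

View pics/top0.png

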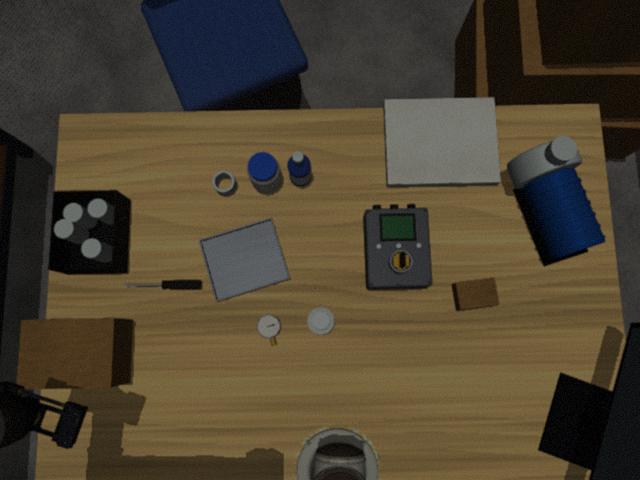

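View pics/scene0.png

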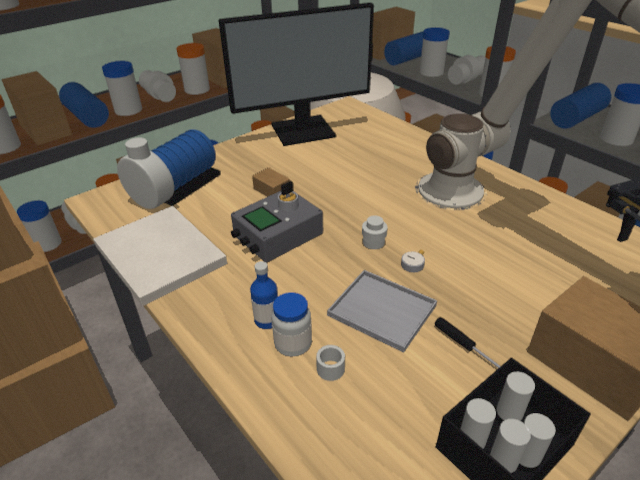

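The top view shows the lock and key at about (401,261), with the controller running from there up the image (its +x). The tray has corners (200,241), (272,220), (290,279) and (217,299), and the gripper is at lower left. The scene view confirms the layout.

```bash
cat > h.py <<'E'
import numpy as np,cv2
from station import r
def cam(n):
    c=r.capture(n)
    if n=="wrist":
        s=r.sense();T=np.eye(4);T[:3,:3]=s["ee_rot"];T[:3,3]=s["tcp_pos"]
        W=T@c["hand_eye"];R=W[:3,:3];o=W[:3,3]
    else:
        Rc=cv2.Rodrigues(c["rvec"])[0];R=Rc.T;o=-R@c["tvec"]
    return c["img"],c["camera_matrix"],R,o
def px(K,R,o,u,v,z):
    d=R@np.linalg.solve(K,[u,v,1.]);return (o+d*(z-o[2])/d[2])
def totool(dw):
    return r.sense()["ee_rot"].T@np.asarray(dw)*1000
E
python3 - <<'E'
from h import *
i,K,R,o=cam("top");np.set_printoptions(precision=4,suppress=True)
print("cam",o)
print("lockbow",px(K,R,o,402,260,.15))
for p in[(200,241),(272,220),(290,279),(217,299)]:print("tray",px(K,R,o,*p,.018))
for p in[(366,209),(428,208),(431,287),(365,287)]:print("case",px(K,R,o,*p,.08))
for n,p,z in[("union",(320,321),.075),("gauge",(269,326),.022),("jar",(263,163),.12),("bottle",(298,158),.17),("carton",(476,293),.05),("scr",(165,285),.01)]:print(n,px(K,R,o,*p,z))
cv2.imwrite("pics/k.png",cv2.resize(i[190:310,350:450,::-1],None,fx=5,fy=5,interpolation=cv2.INTER_CUBIC))
E
```

```text
cam [0.336  0.0279 1.4089]
lockbow [ 0.5016 -0.1621  0.15  ]
tray [0.5787 0.3453 0.018 ]
tray [0.6315 0.1563 0.018 ]
tray [0.4746 0.11   0.018 ]
tray [0.4264 0.2984 0.018 ]
case [ 0.6424 -0.0873  0.08  ]
case [ 0.6421 -0.2441  0.08  ]
case [ 0.4425 -0.2412  0.08  ]
case [ 0.4453 -0.0785  0.08  ]
union [0.3645 0.0339 0.075 ]
gauge [0.3553 0.1641 0.022 ]
jar [0.7554 0.169  0.12  ]
bottle [0.75   0.0795 0.17  ]
carton [ 0.4278 -0.3595  0.05  ]
scr [0.4656 0.4359 0.01  ]
```

View pics/k.png

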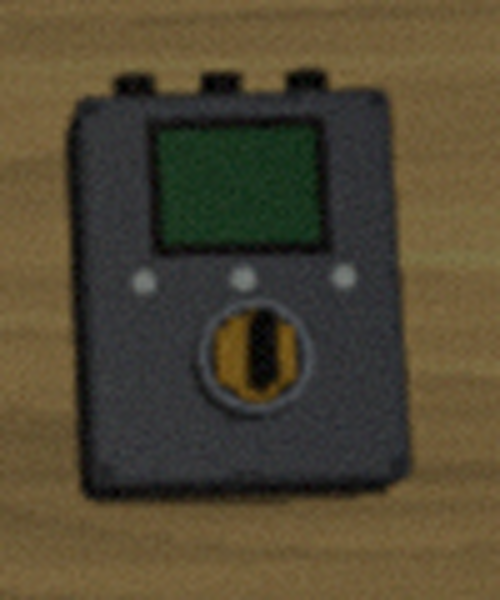

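The zoomed crop shows the case with its screen up (+x) and the black bow centred on the brass plug, turned by about -2°. The lock comes out near (0.502,-0.162). I'll use the half-turned grasp so that joint 6 stays mid-range, and go by way of (0.45,0.25).

{"op": "move_arm", "data": {"series": [{"grip": 1, "xyz": [353, 250, 0], "angular": [0, 0, 1.4]}, {"grip": 1, "xyz": [353, 250, 0], "angular": [0, 0, 1.4]}, {"grip": 1, "xyz": [353, 250, 0], "angular": [0, 0, 1.4]}, {"grip": 1, "xyz": [353, 250, 0], "angular": [0, 0, 1.4]}, {"grip": 1, "xyz": [353, 250, 0], "angular": [0, 0, 1.4]}, {"grip": 1, "xyz": [353, 250, 0], "angular": [0, 0, 1.4]}, {"grip": 1, "xyz": [353, 250, 0], "angular": [0, 0, 1.4]}, {"grip": 1, "xyz": [353, 250, 0], "angular": [0, 0, 1.4]}, {"grip": 1, "xyz": [353, 250, 0], "angular": [0, 0, 1.4]}, {"grip": 1, "xyz": [353, 250, 0], "angular": [0, 0, 1.4]}]}}

```text
time_s: 1.2
tcp_pos: [0.4517, 0.2468, 0.2473]
ee_rot: [[-0.147, -0.989, -0.0], [-0.989, 0.147, -0.001], [0.001, 0.0, -1.0]]
wrist_force: [0.3, -0.3, 0.5]
gripper_width: 1.0
gripper_force: 0.0
```

```bash
python3 - <<'E'
from h import *
s=r.sense();print(s["tcp_pos"],s["ee_rot"],s["joints"],totool(np.array([.502,-.162,.25])-s["tcp_pos"]))
yaw=np.arctan2(s["ee_rot"][1,0],s["ee_rot"][0,0]);print(yaw, "turn tool z",yaw-(np.radians(178)-2*np.pi))
E
```

```text
[0.45173094 0.24684334 0.24734257] [[-1.46500357e-01 -9.89210535e-01 -4.04091651e-04]
 [-9.89210291e-01  1.46500629e-01 -7.52294446e-04]
 [ 8.03377272e-04  2.89520215e-04 -9.99999635e-01]] [ 4.67461831e+01  1.13154600e+01 -1.48123536e+01  1.41097003e-02
 -6.39194453e+01 -5.51765720e+01] [ 397.06973411 -109.62172076   -2.37017302]
-1.7178258992086413 turn tool z 1.4586733394210385
```

{"op": "move_arm", "data": {"series": [{"grip": 1, "xyz": [397, -110, -2], "angular": [0, 0, 1.459]}, {"grip": 1, "xyz": [397, -110, -2], "angular": [0, 0, 1.459]}, {"grip": 1, "xyz": [397, -110, -2], "angular": [0, 0, 1.459]}, {"grip": 1, "xyz": [397, -110, -2], "angular": [0, 0, 1.459]}, {"grip": 1, "xyz": [397, -110, -2], "angular": [0, 0, 1.459]}, {"grip": 1, "xyz": [397, -110, -2], "angular": [0, 0, 1.459]}, {"grip": 1, "xyz": [397, -110, -2], "angular": [0, 0, 1.459]}, {"grip": 1, "xyz": [397, -110, -2], "angular": [0, 0, 1.459]}, {"grip": 1, "xyz": [397, -110, -2], "angular": [0, 0, 1.459]}, {"grip": 1, "xyz": [397, -110, -2], "angular": [0, 0, 1.459]}]}}

```text
time_s: 2.2
tcp_pos: [0.5044, -0.1608, 0.249]
ee_rot: [[-0.999, 0.036, -0.001], [0.036, 0.999, -0.0], [0.001, -0.0, -1.0]]
wrist_force: [0.1, 0.5, 0.1]
gripper_width: 1.004
gripper_force: 0.0
```

```bash
python3 - <<'E'
from h import *
i,K,R,o=cam("wrist");s=r.sense();print(s["tcp_pos"],s["ee_rot"],s["joints"])
np.savez("w1.npz",K=K,R=R,o=o)
cv2.imwrite("pics/w1.png",i[:,:,::-1])
E
```

```text
[ 0.50422058 -0.15985433  0.24900398] [[-9.99323173e-01  3.67708648e-02 -1.04892019e-03]
 [ 3.67706464e-02  9.99323705e-01  2.26742881e-04]
 [ 1.05654834e-03  1.88019941e-04 -9.99999424e-01]] [-1.34173126e-02  1.26504700e+01 -1.28036440e+01 -1.43653108e-02
 -6.46059884e+01 -9.20877002e+01]
```

View pics/w1.png

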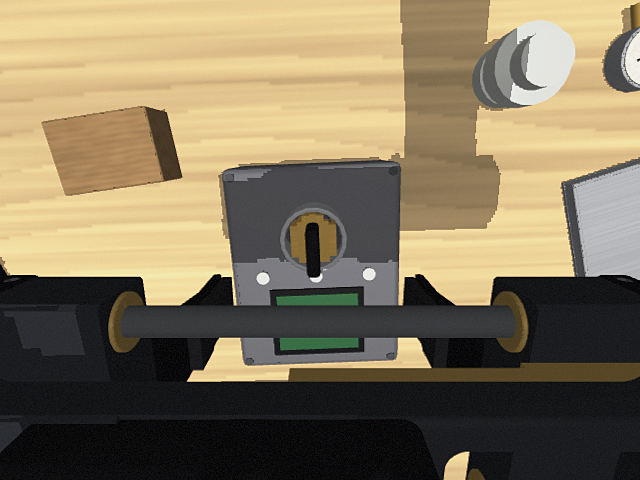

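The wrist view shows the collar centred at about (313,239) and the bow top seen edge-on at x≈313, rows 222-277. The case top-face corners are near (223,170), (400,162), (397,360) and (243,362).

```bash
python3 - <<'E'
from h import *
np.set_printoptions(precision=4,suppress=True)
i=cv2.imread("pics/w1.png");d=np.load("w1.npz");K,R,o=d["K"],d["R"],d["o"]
for p in[(223,172),(400,163),(397,359),(243,362)]:print("case",px(K,R,o,*p,.08))
for p in[(279,240),(347,240),(313,206),(313,271)]:print("collar",px(K,R,o,*p,.112))
sub=i[200:290,270:355];m=(sub.max(2)<35).astype(np.uint8)
n,l,st,c=cv2.connectedComponentsWithStats(m);k=1+st[1:,4].argmax();print(st[k],c[k]+[270,200])
ys,xs=np.where(l==k)
for y in sorted(set(ys)):
    if y%4==0: q=xs[ys==y];print(y+200,q.min()+270,q.max()+270)
E
```

```text
case [ 0.4473 -0.2416  0.08  ]
case [ 0.4453 -0.0867  0.08  ]
case [ 0.6394 -0.085   0.08  ]
case [ 0.6371 -0.2416  0.08  ]
collar [ 0.5025 -0.1925  0.112 ]
collar [ 0.5046 -0.1364  0.112 ]
collar [ 0.4753 -0.1633  0.112 ]
collar [ 0.5306 -0.1655  0.112 ]
[ 35  23  15  54 685] [312.5182 249.5971]
224 308 317
228 306 318
232 306 318
236 306 318
240 306 318
244 306 318
248 306 318
252 306 319
256 307 319
260 307 319
264 307 319
268 307 319
272 308 319
276 309 317
```

```bash
python3 - <<'E'
from h import *
np.set_printoptions(precision=4,suppress=True)
d=np.load("w1.npz");K,R,o=d["K"],d["R"],d["o"]
for p in [(312.2,240),(313.2,272),(312.7,256),(313,277)]:print(px(K,R,o,*p,.154))
s=r.sense();print(s["tcp_pos"],totool(np.array([.5032,-.1643,.144])-s["tcp_pos"]))
E
```

```text
[ 0.4929 -0.164   0.154 ]
[ 0.5166 -0.1643  0.154 ]
[ 0.5046 -0.1641  0.154 ]
[ 0.5204 -0.1646  0.154 ]
[ 0.5042 -0.1599  0.249 ] [  0.7455  -4.4999 105.004 ]
```

{"op": "move_arm", "data": {"series": [{"grip": 0.3, "xyz": [1, -4.5, 0], "angular": [0, 0, -0.02]}, {"grip": 0.3, "xyz": [1, -4.5, 30], "angular": [0, 0, -0.02]}, {"grip": 0.3, "xyz": [1, -4.5, 60], "angular": [0, 0, -0.02]}, {"grip": 0.3, "xyz": [1, -4.5, 80], "angular": [0, 0, -0.02]}, {"grip": 0.3, "xyz": [1, -4.5, 95], "angular": [0, 0, -0.02]}, {"grip": 0.3, "xyz": [1, -4.5, 104], "angular": [0, 0, -0.02]}, {"grip": 0.25, "xyz": [1, -4.5, 104], "angular": [0, 0, -0.02]}, {"grip": 0.2, "xyz": [1, -4.5, 104], "angular": [0, 0, -0.02]}, {"grip": 0.2, "xyz": [1, -4.5, 104], "angular": [0, 0, -0.02]}]}}

```text
time_s: 3.15
tcp_pos: [0.5042, -0.1628, 0.1466]
ee_rot: [[-1.0, 0.005, 0.002], [0.005, 1.0, -0.0], [-0.002, -0.0, -1.0]]
wrist_force: [-0.1, 0.7, 0.3]
gripper_width: 0.268
gripper_force: 0.0
```

```bash
python3 - <<'E'
from h import *
i,K,R,o=cam("wrist");s=r.sense();print(s["tcp_pos"],s["ee_rot"][:,0],s["wrist_force"],s["gripper_width"])
np.savez("w2.npz",K=K,R=R,o=o)
cv2.imwrite("pics/w2.png",cv2.resize(i[180:380,220:420,::-1],None,fx=3,fy=3))
E
```

```text
[ 0.50407824 -0.16284689  0.14656952] [-0.99998291  0.00546343 -0.00208273] [-0.47475141  0.34307398 -0.17187085] 0.24163646673192374
```

View pics/w2.png

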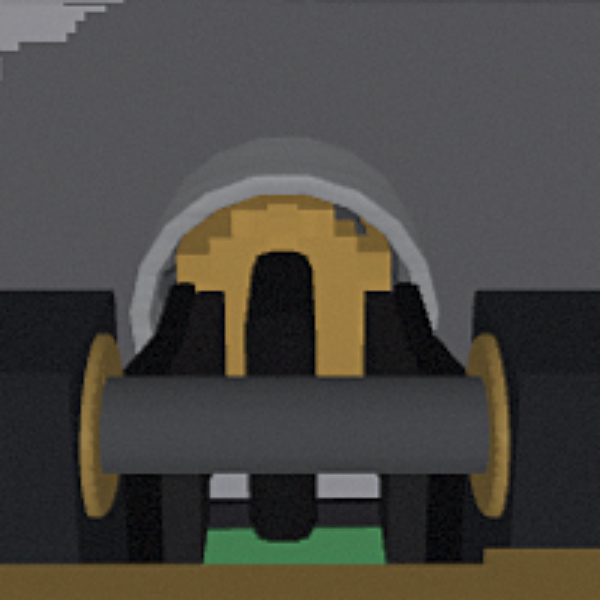

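The crop shows the bow between the pads, with its centre at column ~281 against a finger midpoint of ~295. That is about 2 mm towards -y, so I'll shift over and close in small steps.

{"op": "move_arm", "data": {"series": [{"grip": 0.2, "xyz": [0, -1.8, 1], "angular": [0, 0, 0]}, {"grip": 0.18, "xyz": [0, -1.8, 1], "angular": [0, 0, 0]}, {"grip": 0.16, "xyz": [0, -1.8, 1], "angular": [0, 0, 0]}, {"grip": 0.15, "xyz": [0, -1.8, 1], "angular": [0, 0, 0]}, {"grip": 0.14, "xyz": [0, -1.8, 1], "angular": [0, 0, 0]}, {"grip": 0.14, "xyz": [0, -1.8, 1], "angular": [0, 0, 0]}]}}

```text
time_s: 3.8
tcp_pos: [0.5035, -0.1647, 0.1445]
ee_rot: [[-1.0, 0.006, -0.0], [0.006, 1.0, -0.0], [0.0, -0.0, -1.0]]
wrist_force: [0.9, 0.5, -0.3]
gripper_width: 0.143
gripper_force: 0.0
```

{"op": "move_arm", "data": {"series": [{"grip": 0.13, "xyz": [0, 0, 0], "angular": [0, 0, 0]}, {"grip": 0.12, "xyz": [0, 0, 0], "angular": [0, 0, 0]}, {"grip": 0.115, "xyz": [0, 0, 0], "angular": [0, 0, 0]}, {"grip": 0.115, "xyz": [0, 0, 0], "angular": [0, 0, 0]}]}}

```text
time_s: 4.2
tcp_pos: [0.5034, -0.1646, 0.1446]
ee_rot: [[-1.0, 0.006, -0.0], [0.006, 1.0, 0.0], [0.0, 0.0, -1.0]]
wrist_force: [-0.8, -0.5, 0.6]
gripper_width: 0.12
gripper_force: 0.3
```

{"op": "move_arm", "data": {"series": [{"grip": 0.1, "xyz": [0, 0, 0], "angular": [0, 0, 0]}, {"grip": 0.08, "xyz": [0, 0, 0], "angular": [0, 0, 0]}, {"grip": 0.05, "xyz": [0, 0, 0], "angular": [0, 0, 0]}, {"grip": 0.0, "xyz": [0, 0, 0], "angular": [0, 0, 0]}]}}

```text
time_s: 4.6
tcp_pos: [0.5034, -0.1647, 0.1445]
ee_rot: [[-1.0, 0.006, -0.0], [0.006, 1.0, -0.0], [0.0, -0.0, -1.0]]
wrist_force: [-0.5, 0.4, -0.4]
gripper_width: 0.111
gripper_force: 30.0
```

```bash
python3 - <<'E'
from h import *
s=r.sense();print(s)
E
```

```text
{'time_s': 4.6, 'joints': array([-5.52273495e-01,  1.86648919e+01, -2.10972617e+01,  3.68838552e-04,
       -5.02406573e+01, -8.98029960e+01]), 'joint_velocities': array([ 0.05203172, -0.09456703,  0.05691304, -0.01238842, -0.05150243,
        0.05263124]), 'effort': array([-3.40861757e-02, -3.27346838e+01,  1.54372376e+01,  3.48053612e+00,
       -7.34100561e-02, -1.64265316e-04]), 'tcp_pos': array([ 0.50344973, -0.16466171,  0.1445446 ]), 'ee_rot': array([[-9.99980801e-01,  6.19646546e-03, -4.91048413e-05],
       [ 6.19646569e-03,  9.99980802e-01, -4.47560150e-06],
       [ 4.90761656e-05, -4.77979204e-06, -9.99999999e-01]]), 'wrist_force': array([-0.49170349,  0.40921967, -0.36352167]), 'moment': array([ 0.06995269, -0.12568172, -0.02541997]), 'gripper_force': 29.999854937195778, 'gripper_width': 0.11087692271985984}
```

{"op": "move_arm", "data": {"series": [{"grip": 0, "xyz": [0, 0, 0], "angular": [0, 0, 0.03]}, {"grip": 0, "xyz": [0, 0, 0], "angular": [0, 0, 0.06]}, {"grip": 0, "xyz": [0, 0, 0], "angular": [0, 0, 0.09]}, {"grip": 0, "xyz": [0, 0, 0], "angular": [0, 0, 0.12]}, {"grip": 0, "xyz": [0, 0, 0], "angular": [0, 0, 0.15]}]}}

```text
time_s: 5.1
tcp_pos: [0.5035, -0.1645, 0.1445]
ee_rot: [[-0.987, 0.158, 0.0], [0.158, 0.987, 0.0], [-0.0, 0.0, -1.0]]
wrist_force: [0.9, 1.3, 0.0]
gripper_width: 0.113
gripper_force: 30.0
```

```bash
cat > s.py <<'E'
from h import *
np.set_printoptions(precision=4,suppress=True)
s=r.sense();R=s["ee_rot"];y=np.arctan2(R[1,0],R[0,0])%(2*np.pi)
print("plugang(tool)",3.1354-y,"F",s["wrist_force"],"M",s["moment"],s["tcp_pos"],s["effort"][5])
E
python3 s.py
```

```text
plugang(tool) 0.15233470288198525 F [0.9021 1.2528 0.0099] M [ 0.4779 -0.1877  0.0235] [ 0.5035 -0.1645  0.1445] 0.13039466924965382
```

{"op": "move_arm", "data": {"series": [{"grip": 0, "xyz": [0, 0, 0], "angular": [0, 0, 0.04]}, {"grip": 0, "xyz": [0, 0, 0], "angular": [0, 0, 0.08]}, {"grip": 0, "xyz": [0, 0, 0], "angular": [0, 0, 0.12]}, {"grip": 0, "xyz": [0, 0, 0], "angular": [0, 0, 0.16]}, {"grip": 0, "xyz": [0, 0, 0], "angular": [0, 0, 0.2]}, {"grip": 0, "xyz": [0, 0, 0], "angular": [0, 0, 0.24]}, {"grip": 0, "xyz": [0, 0, 0], "angular": [0, 0, 0.27]}, {"grip": 0, "xyz": [0, 0, 0], "angular": [0, 0, 0.3]}, {"grip": 0, "xyz": [0, 0, 0], "angular": [0, 0, 0.3]}]}}

```text
time_s: 6.0
tcp_pos: [0.5036, -0.1643, 0.1445]
ee_rot: [[-0.897, 0.441, 0.0], [0.441, 0.897, 0.0], [-0.0, 0.001, -1.0]]
wrist_force: [-0.0, 2.1, -0.3]
gripper_width: 0.111
gripper_force: 30.0
```

```bash
python3 s.py
```

```text
plugang(tool) 0.45092672908584097 F [-0.027   2.0552 -0.3183] M [ 0.7268 -0.2706  0.0419] [ 0.5036 -0.1643  0.1445] -0.1513540092855692
```

{"op": "move_arm", "data": {"series": [{"grip": 0, "xyz": [0, 0, 0], "angular": [0, 0, 0.015]}, {"grip": 0, "xyz": [0, 0, 0], "angular": [0, 0, 0.03]}, {"grip": 0, "xyz": [0, 0, 0], "angular": [0, 0, 0.04]}]}}

```text
time_s: 6.3
tcp_pos: [0.5036, -0.1644, 0.1445]
ee_rot: [[-0.879, 0.477, 0.0], [0.477, 0.879, 0.0], [-0.0, 0.001, -1.0]]
wrist_force: [-0.1, 4.9, -0.2]
gripper_width: 0.112
gripper_force: 30.0
```

```bash
python3 s.py
```

```text
plugang(tool) 0.490965069712721 F [-0.1016  4.9421 -0.2368] M [ 1.2109 -0.3398  0.0397] [ 0.5036 -0.1644  0.1445] -0.017777967732399702
```

{"op": "move_arm", "data": {"series": [{"grip": 0, "xyz": [0.2, 0.35, 0], "angular": [0, 0, 0]}, {"grip": 0, "xyz": [0.2, 0.35, 0], "angular": [0, 0, 0.01]}, {"grip": 0, "xyz": [0.2, 0.35, 0], "angular": [0, 0, 0.02]}, {"grip": 0, "xyz": [0.2, 0.35, 0], "angular": [0, 0, 0.02]}]}}

```text
time_s: 6.7
tcp_pos: [0.5036, -0.1643, 0.1446]
ee_rot: [[-0.87, 0.494, 0.0], [0.494, 0.87, 0.0], [-0.0, 0.0, -1.0]]
wrist_force: [0.5, 2.3, -0.5]
gripper_width: 0.113
gripper_force: 30.0
```

```bash
python3 s.py
```

```text
plugang(tool) 0.5103792202493751 F [ 0.504   2.3228 -0.5212] M [ 0.9555 -0.5544  0.0809] [ 0.5036 -0.1643  0.1446] -0.09260887512937188
```

{"op": "move_arm", "data": {"series": [{"grip": 0, "xyz": [0.05, 0.1, 0], "angular": [0, 0, 0.01]}, {"grip": 0, "xyz": [0.05, 0.1, 0], "angular": [0, 0, 0.02]}, {"grip": 0, "xyz": [0.05, 0.1, 0], "angular": [0, 0, 0.02]}]}}

```text
time_s: 7.0
tcp_pos: [0.5036, -0.1642, 0.1446]
ee_rot: [[-0.859, 0.511, 0.0], [0.511, 0.859, -0.0], [-0.0, 0.0, -1.0]]
wrist_force: [1.1, 2.0, -0.8]
gripper_width: 0.109
gripper_force: 30.0
```

```bash
python3 s.py
```

```text
plugang(tool) 0.5303690185034409 F [ 1.0692  2.0361 -0.7753] M [ 0.7464 -0.6793  0.0196] [ 0.5036 -0.1642  0.1446] -0.09192361263558269
```

{"op": "move_arm", "data": {"series": [{"grip": 0, "xyz": [0, 0, 0], "angular": [0, 0, 0.008]}, {"grip": 0, "xyz": [0, 0, 0], "angular": [0, 0, 0.015]}, {"grip": 0, "xyz": [0, 0, 0], "angular": [0, 0, 0.015]}]}}

```text
time_s: 7.3
tcp_pos: [0.5036, -0.1642, 0.1446]
ee_rot: [[-0.852, 0.524, 0.0], [0.524, 0.852, -0.0], [-0.0, 0.0, -1.0]]
wrist_force: [2.0, 2.0, -1.0]
gripper_width: 0.111
gripper_force: 30.0
```

```bash
python3 s.py
```

```text
plugang(tool) 0.5451722754767885 F [ 2.0404  1.9616 -0.9815] M [ 0.6676 -0.7282  0.0502] [ 0.5036 -0.1642  0.1446] -0.10756585747003555
```

{"op": "move_arm", "data": {"series": [{"grip": 0, "xyz": [0, 0, 0], "angular": [0, 0, 0.008]}, {"grip": 0, "xyz": [0, 0, 0], "angular": [0, 0, 0.016]}, {"grip": 0, "xyz": [0, 0, 0], "angular": [0, 0, 0.016]}]}}

```text
time_s: 7.6
tcp_pos: [0.5036, -0.1641, 0.1446]
ee_rot: [[-0.843, 0.537, 0.0], [0.537, 0.843, -0.0], [-0.0, 0.0, -1.0]]
wrist_force: [2.4, 1.7, -1.6]
gripper_width: 0.11
gripper_force: 30.0
```

```bash
python3 s.py
```

```text
plugang(tool) 0.5608855111207611 F [ 2.4169  1.7487 -1.602 ] M [ 0.6662 -0.8515  0.2732] [ 0.5036 -0.1641  0.1446] -0.24259946309030056
```

The stop is felt clearly: Mz jumped to 0.27 N m at tool angle 0.56. Now back anticlockwise.

{"op": "move_arm", "data": {"series": [{"grip": 0, "xyz": [0, 0, 0], "angular": [0, 0, -0.05]}, {"grip": 0, "xyz": [0, 0, 0], "angular": [0, 0, -0.11]}, {"grip": 0, "xyz": [0, 0, 0], "angular": [0, 0, -0.17]}, {"grip": 0, "xyz": [0, 0, 0], "angular": [0, 0, -0.23]}, {"grip": 0, "xyz": [0, 0, 0], "angular": [0, 0, -0.29]}, {"grip": 0, "xyz": [0, 0, 0], "angular": [0, 0, -0.35]}, {"grip": 0, "xyz": [0, 0, 0], "angular": [0, 0, -0.41]}, {"grip": 0, "xyz": [0, 0, 0], "angular": [0, 0, -0.47]}, {"grip": 0, "xyz": [0, 0, 0], "angular": [0, 0, -0.53]}]}}

```text
time_s: 8.5
tcp_pos: [0.5029, -0.1647, 0.1446]
ee_rot: [[-0.999, 0.036, -0.001], [0.036, 0.999, -0.001], [0.001, -0.001, -1.0]]
wrist_force: [1.9, 0.1, -0.9]
gripper_width: 0.116
gripper_force: 30.0
```

```bash
python3 s.py
```

```text
plugang(tool) 0.029477401408776416 F [ 1.8986  0.1157 -0.9145] M [-0.1241 -0.4834 -0.0661] [ 0.5029 -0.1647  0.1446] -0.32229579985141754
```

{"op": "move_arm", "data": {"series": [{"grip": 0, "xyz": [0, 0, 0], "angular": [0, 0, -0.06]}, {"grip": 0, "xyz": [0, 0, 0], "angular": [0, 0, -0.12]}, {"grip": 0, "xyz": [0, 0, 0], "angular": [0, 0, -0.18]}, {"grip": 0, "xyz": [0, 0, 0], "angular": [0, 0, -0.24]}, {"grip": 0, "xyz": [0, 0, 0], "angular": [0, 0, -0.3]}, {"grip": 0, "xyz": [0, 0, 0], "angular": [0, 0, -0.36]}, {"grip": 0, "xyz": [0, 0, 0], "angular": [0, 0, -0.42]}, {"grip": 0, "xyz": [0, 0, 0], "angular": [0, 0, -0.42]}]}}

```text
time_s: 9.3
tcp_pos: [0.503, -0.1651, 0.1446]
ee_rot: [[-0.928, -0.373, -0.001], [-0.373, 0.928, -0.001], [0.002, -0.001, -1.0]]
wrist_force: [0.3, -3.0, -1.3]
gripper_width: 0.111
gripper_force: 30.0
```

```bash
python3 s.py
```

```text
plugang(tool) -0.3883231164436216 F [ 0.3263 -2.9913 -1.3492] M [-0.8153 -0.5176  0.0168] [ 0.503  -0.1651  0.1446] 0.2566776517778635
```

{"op": "move_arm", "data": {"series": [{"grip": 0, "xyz": [0.1, -0.3, 0], "angular": [0, 0, -0.06]}, {"grip": 0, "xyz": [0.1, -0.3, -1], "angular": [0, 0, -0.06]}, {"grip": 0, "xyz": [0.1, -0.3, -2], "angular": [0, 0, -0.06]}, {"grip": 0, "xyz": [0.1, -0.3, -3], "angular": [0, 0, -0.06]}, {"grip": 0, "xyz": [0.1, -0.3, -3.5], "angular": [0, 0, -0.06]}, {"grip": 0, "xyz": [0.1, -0.3, -4], "angular": [0, 0, -0.06]}, {"grip": 0, "xyz": [0.1, -0.3, -4], "angular": [0, 0, -0.06]}]}}

```text
time_s: 10.0
tcp_pos: [0.5032, -0.1645, 0.1484]
ee_rot: [[-0.904, -0.428, -0.001], [-0.428, 0.904, -0.0], [0.001, 0.0, -1.0]]
wrist_force: [1.6, -4.7, -3.5]
gripper_width: 0.11
gripper_force: 30.0
```

```bash
python3 s.py
```

```text
plugang(tool) -0.44874303639031554 F [ 1.6107 -4.6684 -3.5262] M [-1.3312 -0.6202 -0.0812] [ 0.5032 -0.1645  0.1484] 0.03060145187191665
```

{"op": "move_arm", "data": {"series": [{"grip": 0, "xyz": [0.05, -0.4, 0], "angular": [0, 0, 0]}, {"grip": 0, "xyz": [0.05, -0.4, -0.5], "angular": [0, 0, 0]}, {"grip": 0, "xyz": [0.05, -0.4, -1], "angular": [0, 0, 0]}, {"grip": 0, "xyz": [0.05, -0.4, -1], "angular": [0, 0, 0]}]}}

```text
time_s: 10.4
tcp_pos: [0.5033, -0.1647, 0.1493]
ee_rot: [[-0.904, -0.428, -0.001], [-0.428, 0.904, 0.0], [0.0, 0.001, -1.0]]
wrist_force: [1.5, -3.0, -5.3]
gripper_width: 0.111
gripper_force: 30.0
```

```bash
python3 s.py
```

```text
plugang(tool) -0.4490217151791813 F [ 1.5214 -3.0477 -5.3399] M [-0.8587 -0.4997  0.0111] [ 0.5033 -0.1647  0.1493] -0.016429031384177506
```

{"op": "move_arm", "data": {"series": [{"grip": 0, "xyz": [0, -0.2, -0.5], "angular": [0, 0, 0]}, {"grip": 0, "xyz": [0, -0.2, -1], "angular": [0, 0, 0]}, {"grip": 0, "xyz": [0, -0.2, -1.5], "angular": [0, 0, 0]}, {"grip": 0, "xyz": [0, -0.2, -1.5], "angular": [0, 0, 0]}]}}

```text
time_s: 10.8
tcp_pos: [0.5033, -0.1648, 0.1507]
ee_rot: [[-0.904, -0.428, -0.001], [-0.428, 0.904, 0.0], [0.001, 0.001, -1.0]]
wrist_force: [0.7, -1.6, -7.4]
gripper_width: 0.11
gripper_force: 30.0
```

```bash
python3 s.py
```

```text
plugang(tool) -0.4488656801116746 F [ 0.6712 -1.5734 -7.4349] M [-0.4399 -0.5018  0.1039] [ 0.5033 -0.1648  0.1507] -0.06912291515618563
```

Blocked here: Fz rises with the pull. I'll keep a light pull on and turn in 0.1 rad steps, watching for Fz to collapse.

{"op": "move_arm", "data": {"series": [{"grip": 0, "xyz": [0, -0.05, 0.5], "angular": [0, 0, -0.05]}, {"grip": 0, "xyz": [0, -0.1, 0.5], "angular": [0, 0, -0.1]}, {"grip": 0, "xyz": [0, -0.1, 0.5], "angular": [0, 0, -0.1]}]}}

```text
time_s: 11.1
tcp_pos: [0.5038, -0.1652, 0.1512]
ee_rot: [[-0.856, -0.516, 0.0], [-0.516, 0.856, -0.0], [-0.0, -0.0, -1.0]]
wrist_force: [-0.8, -2.1, -1.5]
gripper_width: 0.11
gripper_force: 30.0
```

{"op": "move_arm", "data": {"series": [{"grip": 0, "xyz": [0, -0.05, 0], "angular": [0, 0, -0.05]}, {"grip": 0, "xyz": [0, -0.1, 0], "angular": [0, 0, -0.1]}, {"grip": 0, "xyz": [0, -0.1, 0], "angular": [0, 0, -0.1]}]}}

```text
time_s: 11.4
tcp_pos: [0.5039, -0.1653, 0.1512]
ee_rot: [[-0.801, -0.598, 0.001], [-0.598, 0.801, -0.0], [-0.0, -0.0, -1.0]]
wrist_force: [0.2, -1.2, -1.4]
gripper_width: 0.112
gripper_force: 30.0
```

{"op": "move_arm", "data": {"series": [{"grip": 0, "xyz": [0, 0, -0.7], "angular": [0, 0, 0]}, {"grip": 0, "xyz": [0, 0, -1.4], "angular": [0, 0, 0]}, {"grip": 0, "xyz": [0, 0, -2], "angular": [0, 0, 0]}, {"grip": 0, "xyz": [0, 0, -2], "angular": [0, 0, 0]}]}}

```text
time_s: 11.8
tcp_pos: [0.5039, -0.1652, 0.1523]
ee_rot: [[-0.801, -0.599, 0.0], [-0.599, 0.801, 0.0], [-0.0, 0.0, -1.0]]
wrist_force: [1.8, -2.6, -7.2]
gripper_width: 0.115
gripper_force: 30.0
```

```bash
python3 s.py
```

```text
plugang(tool) -0.6484141859799188 F [ 1.843  -2.5742 -7.1531] M [-0.79   -0.7556 -0.169 ] [ 0.5039 -0.1652  0.1523] 0.15081639401614666
```

```bash
python3 - <<'E'
from h import *
i,K,R,o=cam("wrist")
a=cv2.resize(i[180:380,220:420,::-1],None,fx=3,fy=3);cv2.imwrite("pics/w3.png",np.hstack([cv2.imread("pics/w2.png")[100:,100:500],a[100:,100:500]]))
E
```

```text
(no output)
```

View pics/w3.png

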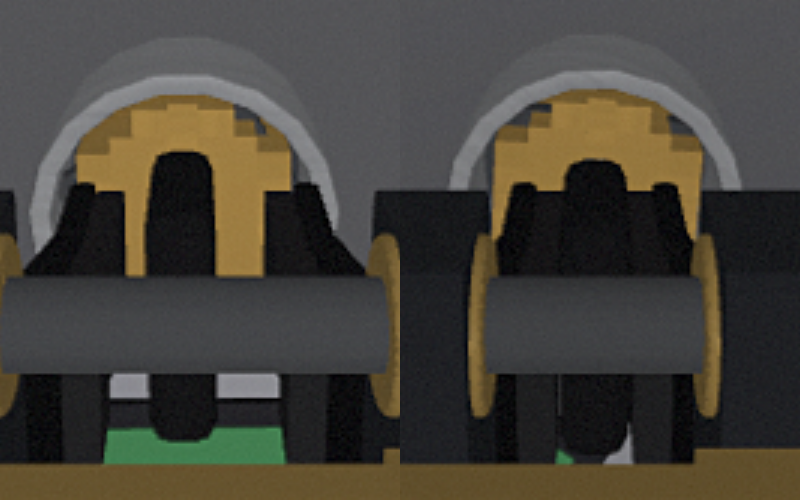

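The right half shows the bow a little lower in the pads than in the left reference, so the key either slipped or popped partly. I'll relax, turn back 0.1 and pull again to tell which.

{"op": "move_arm", "data": {"series": [{"grip": 0, "xyz": [0, 0, 1.5], "angular": [0, 0, 0]}, {"grip": 0, "xyz": [0, 0.05, 1.5], "angular": [0, 0, 0.04]}, {"grip": 0, "xyz": [0, 0.1, 1.5], "angular": [0, 0, 0.08]}, {"grip": 0, "xyz": [0, 0.1, 1.5], "angular": [0, 0, 0.08]}]}}

```text
time_s: 12.25
tcp_pos: [0.504, -0.1649, 0.152]
ee_rot: [[-0.845, -0.534, 0.001], [-0.534, 0.845, 0.0], [-0.001, -0.001, -1.0]]
wrist_force: [-1.0, 0.2, -0.7]
gripper_width: 0.117
gripper_force: 30.0
```

{"op": "move_arm", "data": {"series": [{"grip": 0, "xyz": [0, 0, -1], "angular": [0, 0, 0]}, {"grip": 0, "xyz": [0, 0, -2], "angular": [0, 0, 0]}, {"grip": 0, "xyz": [0, 0, -2], "angular": [0, 0, 0]}]}}

```text
time_s: 12.55
tcp_pos: [0.5039, -0.1651, 0.1535]
ee_rot: [[-0.845, -0.534, 0.001], [-0.534, 0.845, -0.0], [-0.0, -0.0, -1.0]]
wrist_force: [0.0, -0.6, -1.1]
gripper_width: 0.112
gripper_force: 30.0
```

```bash
python3 s.py
```

```text
plugang(tool) -0.5695557481101483 F [ 0.0092 -0.6285 -1.1073] M [ 0.0537 -0.1338  0.0256] [ 0.5039 -0.1651  0.1535] 0.002623373075039126
```

{"op": "move_arm", "data": {"series": [{"grip": 0, "xyz": [0, 0, -1], "angular": [0, 0, 0]}, {"grip": 0, "xyz": [0, 0, -2], "angular": [0, 0, 0]}, {"grip": 0, "xyz": [0, 0, -3], "angular": [0, 0, 0]}, {"grip": 0, "xyz": [0, 0, -3], "angular": [0, 0, 0]}]}}

```text
time_s: 12.95
tcp_pos: [0.5038, -0.1651, 0.1562]
ee_rot: [[-0.846, -0.534, 0.0], [-0.534, 0.846, -0.0], [-0.0, -0.0, -1.0]]
wrist_force: [0.3, 0.6, 0.4]
gripper_width: 0.111
gripper_force: 30.0
```

```bash
python3 s.py
```

```text
plugang(tool) -0.5690981783411391 F [0.3369 0.6115 0.4144] M [ 0.0662 -0.1128  0.0163] [ 0.5038 -0.1651  0.1562] 0.00012176711607025936
```

It moves freely, with Fz about 0 and 12 mm of lift, so this is the release angle. I'll pull it on out and keep checking the force.

{"op": "move_arm", "data": {"series": [{"grip": 0, "xyz": [0, 0, -2], "angular": [0, 0, 0]}, {"grip": 0, "xyz": [0, 0, -4], "angular": [0, 0, 0]}, {"grip": 0, "xyz": [0, 0, -6], "angular": [0, 0, 0]}, {"grip": 0, "xyz": [0, 0, -8], "angular": [0, 0, 0]}, {"grip": 0, "xyz": [0, 0, -8], "angular": [0, 0, 0]}]}}

```text
time_s: 13.45
tcp_pos: [0.5039, -0.1652, 0.1645]
ee_rot: [[-0.846, -0.534, 0.001], [-0.534, 0.846, -0.0], [-0.001, -0.001, -1.0]]
wrist_force: [0.1, -0.3, -0.2]
gripper_width: 0.114
gripper_force: 30.0
```

{"op": "move_arm", "data": {"series": [{"grip": 0, "xyz": [0, 0, -2], "angular": [0, 0, 0]}, {"grip": 0, "xyz": [0, 0, -4], "angular": [0, 0, 0]}, {"grip": 0, "xyz": [0, 0, -6], "angular": [0, 0, 0]}, {"grip": 0, "xyz": [0, 0, -8], "angular": [0, 0, 0]}, {"grip": 0, "xyz": [0, 0, -10], "angular": [0, 0, 0]}]}}

```text
time_s: 13.95
tcp_pos: [0.5037, -0.1651, 0.1743]
ee_rot: [[-0.846, -0.534, 0.0], [-0.534, 0.846, -0.0], [-0.0, -0.0, -1.0]]
wrist_force: [-0.5, 0.0, -0.3]
gripper_width: 0.109
gripper_force: 30.0
```

{"op": "move_arm", "data": {"series": [{"grip": 0, "xyz": [0, 0, -4], "angular": [0, 0, 0]}, {"grip": 0, "xyz": [0, 0, -8], "angular": [0, 0, 0]}, {"grip": 0, "xyz": [0, 0, -15], "angular": [0, 0, 0]}, {"grip": 0, "xyz": [0, 0, -25], "angular": [0, 0, 0]}, {"grip": 0, "xyz": [0, 0, -40], "angular": [0, 0, 0]}, {"grip": 0, "xyz": [0, 0, -60], "angular": [0, 0, 0]}, {"grip": 0, "xyz": [0, 0, -60], "angular": [0, 0, 0]}]}}

```text
time_s: 14.65
tcp_pos: [0.5056, -0.1655, 0.2377]
ee_rot: [[-0.845, -0.534, 0.007], [-0.534, 0.845, -0.001], [-0.005, -0.005, -1.0]]
wrist_force: [0.9, 0.5, -1.1]
gripper_width: 0.112
gripper_force: 30.0
```

```bash
python3 s.py;python3 - <<'E'
from h import *
i,K,R,o=cam("wrist")
cv2.imwrite("pics/w4.png",i[:,:,::-1])
s=r.sense();print(s["gripper_width"],s["joints"],s["ee_rot"])
print(totool(np.array([.528,.2275,.235])-s["tcp_pos"]))
E
```

```text
plugang(tool) -0.5696715872093518 F [ 0.9367  0.4558 -1.1347] M [ 0.0517 -0.1708  0.0012] [ 0.5056 -0.1655  0.2377] -0.004377362929517403
0.11187153354612535 [-6.02959493e-01  1.33103394e+01 -1.39194673e+01  8.45265414e-03
 -6.25361510e+01 -5.71488950e+01] [[-8.45702068e-01 -5.33639709e-01  4.08319821e-03]
 [-5.33644750e-01  8.45708727e-01 -1.73879583e-04]
 [-3.36040731e-03 -2.32602761e-03 -9.99991649e-01]]
[-229.35874442  319.56600879    0.91498035]
```

View pics/w4.png

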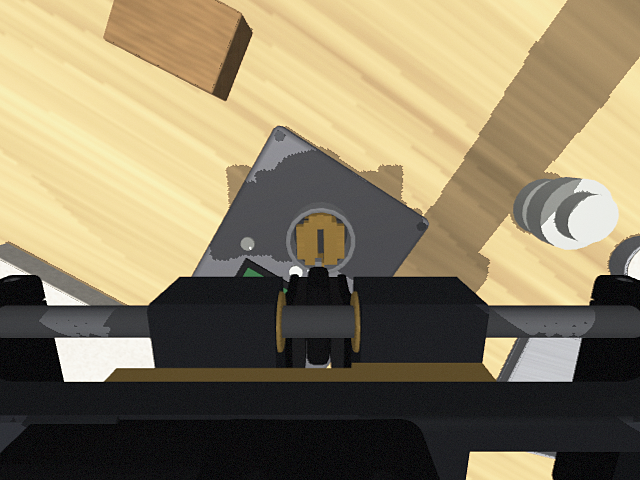

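The key is in the jaws and the keyhole at (320,241) is empty. Carrying it to the tray centre, about (0.528,0.228).

{"op": "move_arm", "data": {"series": [{"grip": 0, "xyz": [-12, 16, 0], "angular": [0, 0, 0]}, {"grip": 0, "xyz": [-35, 48, 0], "angular": [0, 0, 0]}, {"grip": 0, "xyz": [-60, 84, 0], "angular": [0, 0, 0]}, {"grip": 0, "xyz": [-86, 120, 0], "angular": [0, 0, 0]}, {"grip": 0, "xyz": [-112, 156, 0], "angular": [0, 0, 0]}, {"grip": 0, "xyz": [-138, 192, 0], "angular": [0, 0, 0]}, {"grip": 0, "xyz": [-164, 228, 0], "angular": [0, 0, 0]}, {"grip": 0, "xyz": [-190, 264, 0], "angular": [0, 0, 0]}, {"grip": 0, "xyz": [-215, 300, 0], "angular": [0, 0, 0]}, {"grip": 0, "xyz": [-229, 320, 0], "angular": [0, 0, 0]}]}}

```text
time_s: 15.7
tcp_pos: [0.5261, 0.2306, 0.2329]
ee_rot: [[-0.845, -0.535, -0.001], [-0.535, 0.845, -0.0], [0.001, 0.0, -1.0]]
wrist_force: [-0.0, 0.1, -1.1]
gripper_width: 0.111
gripper_force: 30.0
```

{"op": "move_arm", "data": {"series": [{"grip": 0, "xyz": [0, 0, 15], "angular": [0, 0, 0]}, {"grip": 0, "xyz": [0, 0, 40], "angular": [0, 0, 0]}, {"grip": 0, "xyz": [0, 0, 70], "angular": [0, 0, 0]}, {"grip": 0, "xyz": [0, 0, 100], "angular": [0, 0, 0]}, {"grip": 0, "xyz": [0, 0, 125], "angular": [0, 0, 0]}, {"grip": 0, "xyz": [0, 0, 140], "angular": [0, 0, 0]}, {"grip": 0, "xyz": [0, 0, 148], "angular": [0, 0, 0]}, {"grip": 0, "xyz": [0, 0, 150], "angular": [0, 0, 0]}, {"grip": 0, "xyz": [0, 0, 150], "angular": [0, 0, 0]}]}}

```text
time_s: 16.6
tcp_pos: [0.5268, 0.2278, 0.0842]
ee_rot: [[-0.846, -0.534, 0.0], [-0.534, 0.846, -0.0], [-0.0, -0.0, -1.0]]
wrist_force: [-0.4, 1.0, -0.6]
gripper_width: 0.113
gripper_force: 30.0
```

```bash
python3 s.py;python3 - <<'E'
from h import *
i,K,R,o=cam("scene")
cv2.imwrite("pics/s1.png",cv2.resize(i[210:390,290:490,::-1],None,fx=3,fy=3))
E
```

```text
plugang(tool) -0.5690860055275309 F [-0.4442  0.9823 -0.6328] M [ 0.0743 -0.1546  0.0058] [0.5268 0.2278 0.0842] -0.00020865518763457658
```

View pics/s1.png

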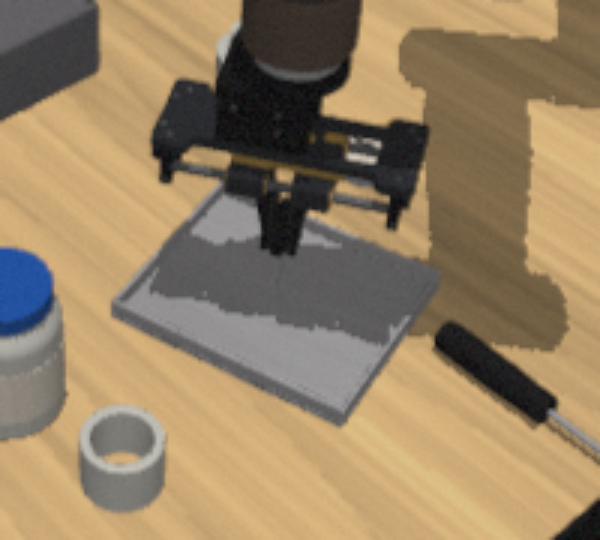

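The gripper with the key is over the tray's interior. Now lowering slowly until contact.

{"op": "move_arm", "data": {"series": [{"grip": 0, "xyz": [0, 0, 3], "angular": [0, 0, 0]}, {"grip": 0, "xyz": [0, 0, 6], "angular": [0, 0, 0]}, {"grip": 0, "xyz": [0, 0, 9], "angular": [0, 0, 0]}, {"grip": 0, "xyz": [0, 0, 11], "angular": [0, 0, 0]}, {"grip": 0, "xyz": [0, 0, 11], "angular": [0, 0, 0]}]}}

```text
time_s: 17.15
tcp_pos: [0.5264, 0.2276, 0.0727]
ee_rot: [[-0.846, -0.534, -0.001], [-0.534, 0.846, -0.0], [0.001, -0.0, -1.0]]
wrist_force: [0.0, 0.3, -1.4]
gripper_width: 0.111
gripper_force: 30.0
```

{"op": "move_arm", "data": {"series": [{"grip": 0, "xyz": [0, 0, 1], "angular": [0, 0, 0]}, {"grip": 0, "xyz": [0, 0, 2], "angular": [0, 0, 0]}, {"grip": 0, "xyz": [0, 0, 3], "angular": [0, 0, 0]}, {"grip": 0, "xyz": [0, 0, 3], "angular": [0, 0, 0]}]}}

```text
time_s: 17.55
tcp_pos: [0.5266, 0.2277, 0.0699]
ee_rot: [[-0.846, -0.534, -0.0], [-0.534, 0.846, -0.0], [0.0, -0.0, -1.0]]
wrist_force: [-0.7, 0.3, -0.4]
gripper_width: 0.109
gripper_force: 30.0
```

{"op": "move_arm", "data": {"series": [{"grip": 0, "xyz": [0, 0, 1], "angular": [0, 0, 0]}, {"grip": 0, "xyz": [0, 0, 2], "angular": [0, 0, 0]}, {"grip": 0, "xyz": [0, 0, 2], "angular": [0, 0, 0]}]}}

```text
time_s: 17.85
tcp_pos: [0.5266, 0.2276, 0.0679]
ee_rot: [[-0.846, -0.534, -0.0], [-0.534, 0.846, -0.0], [0.0, -0.0, -1.0]]
wrist_force: [-0.6, 0.3, -0.8]
gripper_width: 0.112
gripper_force: 30.0
```

{"op": "move_arm", "data": {"series": [{"grip": 0, "xyz": [0, 0, 1], "angular": [0, 0, 0]}, {"grip": 0, "xyz": [0, 0, 2], "angular": [0, 0, 0]}, {"grip": 0, "xyz": [0, 0, 2], "angular": [0, 0, 0]}]}}

```text
time_s: 18.15
tcp_pos: [0.5266, 0.2276, 0.0659]
ee_rot: [[-0.846, -0.533, -0.0], [-0.533, 0.846, -0.0], [0.0, 0.0, -1.0]]
wrist_force: [0.0, -0.4, -0.9]
gripper_width: 0.112
gripper_force: 30.0
```

{"op": "move_arm", "data": {"series": [{"grip": 0, "xyz": [0, 0, 0.7], "angular": [0, 0, 0]}, {"grip": 0, "xyz": [0, 0, 1.5], "angular": [0, 0, 0]}, {"grip": 0, "xyz": [0, 0, 1.5], "angular": [0, 0, 0]}]}}

```text
time_s: 18.45
tcp_pos: [0.5268, 0.2278, 0.0654]
ee_rot: [[-0.846, -0.534, 0.0], [-0.534, 0.846, -0.0], [-0.0, -0.0, -1.0]]
wrist_force: [-1.6, -0.7, 4.2]
gripper_width: 0.111
gripper_force: 30.0
```

Contact: Fz is +4 N. Releasing gently.

{"op": "move_arm", "data": {"series": [{"grip": 0.1, "xyz": [0, 0, -0.7], "angular": [0, 0, 0]}, {"grip": 0.14, "xyz": [0, 0, -0.7], "angular": [0, 0, 0]}, {"grip": 0.18, "xyz": [0, 0, -0.7], "angular": [0, 0, 0]}, {"grip": 0.3, "xyz": [0, 0, -0.7], "angular": [0, 0, 0]}, {"grip": 0.5, "xyz": [0, 0, -0.7], "angular": [0, 0, 0]}, {"grip": 0.7, "xyz": [0, 0, -0.7], "angular": [0, 0, 0]}, {"grip": 0.9, "xyz": [0, 0, -0.7], "angular": [0, 0, 0]}, {"grip": 1, "xyz": [0, 0, -0.7], "angular": [0, 0, 0]}, {"grip": 1, "xyz": [0, 0, -0.7], "angular": [0, 0, 0]}, {"grip": 1, "xyz": [0, 0, -0.7], "angular": [0, 0, 0]}]}}

```text
time_s: 19.45
tcp_pos: [0.5266, 0.2277, 0.0652]
ee_rot: [[-0.846, -0.534, 0.0], [-0.534, 0.846, 0.0], [-0.0, 0.0, -1.0]]
wrist_force: [-0.1, 0.0, 0.3]
gripper_width: 0.729
gripper_force: 0.0
```

{"op": "move_arm", "data": {"series": [{"grip": 1, "xyz": [0, 0, -5], "angular": [0, 0, 0]}, {"grip": 1, "xyz": [0, 0, -15], "angular": [0, 0, 0]}, {"grip": 1, "xyz": [0, 0, -30], "angular": [0, 0, 0]}, {"grip": 1, "xyz": [0, 0, -60], "angular": [0, 0, 0]}, {"grip": 1, "xyz": [0, 0, -100], "angular": [0, 0, 0]}, {"grip": 1, "xyz": [0, 0, -140], "angular": [0, 0, 0]}, {"grip": 1, "xyz": [0, 0, -150], "angular": [0, 0, 0]}, {"grip": 1, "xyz": [0, 0, -150], "angular": [0, 0, 0]}]}}

```text
time_s: 20.25
tcp_pos: [0.5275, 0.2283, 0.2183]
ee_rot: [[-0.846, -0.534, 0.005], [-0.534, 0.846, 0.004], [-0.006, 0.001, -1.0]]
wrist_force: [0.2, -0.5, -0.5]
gripper_width: 1.004
gripper_force: 0.0
```

```bash
python3 s.py;python3 - <<'E'
from h import *
i,K,R,o=cam("scene")
cv2.imwrite("pics/s2.png",cv2.resize(i[210:390,290:490,::-1],None,fx=3,fy=3))
E
```

```text
plugang(tool) -0.5690232677944835 F [ 0.2487 -0.4737 -0.5067] M [ 0.1012 -0.1604  0.0147] [0.5275 0.2283 0.2183] 0.0005578031050390564
```

View pics/s2.png

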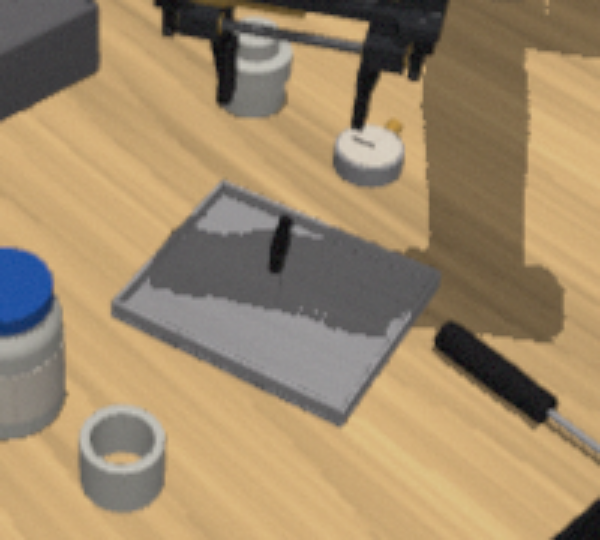

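The key is in the tray with its bow at about (280,245) of the crop, the tray is level and the other goods look undisturbed. I'll let it settle, then hand in.

{"op": "move_arm", "data": {"series": [{"grip": 1, "xyz": [0, 0, 0], "angular": [0, 0, 0]}, {"grip": 1, "xyz": [0, 0, 0], "angular": [0, 0, 0]}, {"grip": 1, "xyz": [0, 0, 0], "angular": [0, 0, 0]}, {"grip": 1, "xyz": [0, 0, 0], "angular": [0, 0, 0]}, {"grip": 1, "xyz": [0, 0, 0], "angular": [0, 0, 0]}]}}

```text
time_s: 20.8
tcp_pos: [0.5266, 0.2276, 0.2148]
ee_rot: [[-0.846, -0.534, -0.001], [-0.534, 0.846, -0.001], [0.001, -0.0, -1.0]]
wrist_force: [0.3, 0.5, -0.6]
gripper_width: 0.998
gripper_force: 0.0
```

```bash
python3 -c "
from station import r
print(r.finish_job())"
```

```text
the job is handed in; nothing more can be done
None
```

I turned the key clockwise to the reset stop, turned it back to its release angle (about 0.57 rad anticlockwise by the tool), pulled it out and left it in the tray; I handed the job in at 20.8 s, and the station returned no verdict.

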